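# Load the square blank into its die and key the cap home

## Task

Take the square one of the three aluminium blanks on the cork mat and lay it flat in the bottom of the square cavity of the die. Then put the aluminium cap over the die's boss and turn it until its hidden lugs drop into the slots and it sits fully home on the base plate, and let go. Leave everything else, the other two blanks included, where it stands.

Things in the scene. Friction and masses are not known exactly. Their poses are not given: they have to be found in the camera images.
- die: The fixed die, origin at the centre of its underside: a round dark steel base plate (124 mm diameter, 12 mm thick) with a round steel boss (76 mm diameter) whose flat top is 36 mm above the table.
- die_cavity (a point): Centre of the floor of the die's square cavity, 29 mm above the table. The cavity, in the top of the boss, is 35 mm wide and 7 mm deep, sides along this point's x and y axes; the top 2.5 mm of its walls slope outwards to a 40 mm wide mouth.
- die_plate (a point): Centre of the top of the die's base plate, 12 mm above the table on the boss axis, where the cap's skirt rests when home. Six slots, one every 60 degrees, run down the boss's whole outer side, each about 15 mm wide and over 6.5 mm deep; their bearing is unrelated to the cavity, differs each time and is not given.
- blank_square_c (a point): Centre of the square aluminium blank, 32 x 32 x 16 mm, the sides along its x and y axes; it lies loose on the cork mat. Lying flat in the cavity it stands 9 mm proud of the boss, so hold it only by its upper 8 mm or so.
- cap_handle (a point): Centre of the cap's bar handle, 57 mm above the cap's lower rim; the bar is 46 mm long (x axis), 14 mm thick (y), 32 mm high. A loose aluminium hood, 86 mm diameter, skirt 79.6 mm inside, its lowest 7 mm flared to 87 mm inside (94 mm outside), flat top 41 mm above the rim, 0.18 to 0.35 kg. Inside, 10 mm up from the rim, are three lugs 8 mm wide, 120 degrees apart.
- mat: Fixed round cork mat, 156 mm diameter, 3 mm thick, origin at the centre of its underside; the three blanks lie on it, in any order.
- blank_round_c (a point): Centre of the round aluminium blank, 34 mm diameter, 16 mm thick. Not to be used.
- blank_oblong_c (a point): Centre of the oblong aluminium blank, 48 mm (x axis) x 32 mm x 16 mm. Not to be used.
- bottle_c (a point): Half-way up the brown glass bottle, 56 mm diameter, 150 mm high, standing. Bystander.
- cup_c (a point): Half-way up the teal pencil cup, 72 mm diameter, 95 mm high, with pencils up to 155 mm. Bystander.
- coaster_c (a point): Centre of the white ceramic coaster, 92 mm diameter, 8 mm thick. Bystander.
- tape_c (a point): Half-way up the blue tape roll on its white spindle, 92 mm diameter, 49 mm high in all. Bystander.
- stapler_c (a point): Middle of the silver stapler, 132 mm long (x axis), 36 mm wide, 53 mm high. Bystander.
- cap: The same cap, origin at the centre of its lower rim. Set on the boss, the skirt goes 10 mm over it and the lugs ride on the boss top (rim 26 mm above the table); within a turn of 60 degrees either way the lugs meet slots (about 5 degrees of play each side) and the cap can go down 14 mm more, by its weight or a light push, to the base plate.
- blank_square: The same square blank, with its origin at the centre of its underside.
Not all that is in view belongs to the job. Leave any orange or red look-alike of the blank_square alone.

How it is judged:
By the outcome, as a careful person would: the job done as asked, in the order asked, and still so for the second after the job is handed in, with the robot touching nothing.
It also fails if it takes over 72 s, if anything falls off the work surface, if the arm or the gripper's body presses on something with over 40 N, if the wrist force passes 120 N, or if a joint passes its speed limit or range.

## Robot

A 6-joint arm with a two-finger parallel gripper is mounted at the origin on the work surface. World frame = base frame: x ahead of the robot, y to its left, z up, the work surface at z = 0. Lengths are in m, angles in rad, forces in N, time in s.
With the tool pointing down it reaches from about 0.325 to 0.85 m from the base axis. Payload 15.5 kg.
Tool frame: the origin (TCP) lies on the centre line of the jaws, within the pads' length; the fingertips stand 14 mm ahead of it and the grasp point (between the pads) lies 5 mm behind it (r.tips_ahead is the distance from the TCP to the fingertips, in m); z points along the fingers, y is the direction in which the jaws open and shut (so a half turn about z gives the same grasp; the last joint's range is limited). The gripper opens to 91 mm and grips with 3 to 60 N. Pads are 32 mm wide; open, the fingers measure 118 mm over their backs; the gripper's body (76 mm by 178 mm) begins 60 mm behind the grasp point.
Start: joints at [-0.096, 0.494, 1.345, -0, 1.302, -0.096], TCP at [0.625, 0, 0.228] pointing down, gripper open.
Joint ranges: [-2.91, 2.91], [-0.82, 2.16], [0.22, 2.67], [-1.22, 4.37], [0.12, 2.79], [-3.08, 3.08]. Speed limits (rad/s): [1.89, 1.89, 2.57, 3.01, 3.01, 3.01].

## Interface

Orientations are given as a unit quaternion [w, x, y, z].
In Python, from cell import r, grip, kin, telemetry, cams, finish_job, search_frame gives the robot as it stands. The module is installed in compiled form; this text tells all that it offers. Calls block until the motion is done:
- r.movep(position, orientation): joint-space move of the TCP to a pose.
- r.move_l(position, attitude=None, velocity=0.15): straight line of the TCP; attitude=None keeps the orientation; velocity is the mean speed in m/s.
- r.goto_joints(angles): joint-space move.
- grip(opening, grip_force=None): opening from 0.0 (shut) to 1.0 (fully open); grip_force is the grip in N (None keeps the last); returns when the fingers have stopped.
- r.sleep(seconds).
- kin.inverse_kinematics(position, orientation): joint angles nearest the present ones, or None.
- telemetry.read_state(): the state.
- cams.read_camera(name): name is "scene" or "side" or "wrist"; returns a dict with "pixels" (384x512x3 uint8, red, green, blue), "range_z" (384x512 float32, m along the optical axis (not along the pixel's ray), 0 where there is no reading), "K" (3x3 intrinsics, pixels), "rvec" (rotation vector, rad) and "tvec" (3), from world to camera coordinates, as OpenCV has them. Camera axes: x right, y down, z forward; pixel columns grow to the right and rows downward; lengths in m; the calibration is good to about 2 mm. The wrist camera is an equidistant fisheye: a pixel r from the principal point sees the ray r / f radians off the axis. A picture is of the moment at which its call begins.
A pose or a line that the arm cannot do raises r.Unreachable and nothing moves.
- finish_job(): hands the job in, once; it reports no verdict.
Trained networks look in a picture, given as the dict that the camera call returned (one of the last four; its "shot" number tells which), for a name from the list of things; names that differ only in an ending like _2 or _b are one class to them, and where a whole thing is asked for, a point or a joint stands for the part that bears it (a point fixed in the world has none). Each returns a list of dicts, best first, with "confidence" (0 to 1); they miss things now and then, are a little off and sometimes report something else, mostly with a low value. They report only what shows in the picture. A call takes as long as a camera call. They do not tell look-alikes from the thing itself.
- search_frame(picture, name): "location" ([row, column] as shares, 0 to 1, of the picture: columns of its width, rows of its height, amid what is visible of it).
The state is a dict: "clock": time; "qpos": joint angles; "qvel": joint speeds; "tau": joint torques, N m; "eef_pos": TCP position; "tool_rot": TCP orientation; "contact_force": force on the tool from outside, world axes, zero at the start; "ft_torque": the same for the moment, N m; "opening": opening from 0.0 (shut) to 1.0 (fully open).
Only numpy, scipy, OpenCV 4.12 (cv2) and the standard library are available. Lean on these libraries where they do the work, as an engineer would, in place of code of your own. Each camera call takes 0.05 s, during which the arm holds its last target.

## Working session

There is one attempt and no reset: what is moved stays moved. The work goes in short steps, each a Python script; the robot and the scene stay as the last script left them, time stands still between calls to the robot, and variables do not carry over. Pictures are saved under pics/ and viewed, and the job is handed in when it is done.

```bash
mkdir -p pics; ls
cat > h.py <<'E'
import numpy as np, cv2
from cell import r, grip, kin, telemetry, cams, finish_job, search_frame
def save(p,n): cv2.imwrite(f'pics/{n}.png',cv2.cvtColor(p['pixels'],cv2.COLOR_RGB2BGR))
def cloud(p,fish=False):
    z=p['range_z'];K=p['K'];h,w=z.shape
    v,u=np.mgrid[:h,:w].astype(float)
    x=(u-K[0,2])/K[0,0];y=(v-K[1,2])/K[1,1]
    if fish:
        t=np.hypot(x,y);s=np.where(t>1e-6,np.tan(np.minimum(t,1.5))/np.maximum(t,1e-9),1);x=x*s;y=y*s
    P=np.stack([x*z,y*z,z],-1)
    R=cv2.Rodrigues(np.array(p['rvec'],float))[0]
    W=(P-np.array(p['tvec']).reshape(3))@R
    W[z<=0]=np.nan
    return W
E
python3 - <<'E'
from h import *
names=['die','die_cavity','blank_square_c','blank_round_c','blank_oblong_c','cap_handle','cap','mat','bottle_c','cup_c','coaster_c','tape_c','stapler_c']
print(telemetry.read_state()['clock'])
for c in ['scene','side','wrist']:
    p=cams.read_camera(c);save(p,c+'0');W=cloud(p,c=='wrist')
    np.savez(f'{c}0.npz',W=W,**{k:p[k] for k in('pixels','range_z','K','rvec','tvec')})
    if c=='side':continue
    for n in names:
        for d in search_frame(p,n)[:2]:
            i=int(d['location'][0]*384);j=int(d['location'][1]*512)
            print(c,n,i,j,round(d['confidence'],2),np.round(W[min(i,383),min(j,511)],3))
print(telemetry.read_state()['clock'])
E
```

```text
pics
0.0
scene die 291 168 0.71 [ 0.577 -0.315  0.027]
scene die_cavity 268 263 0.75 [ 0.736 -0.162  0.103]
scene die_cavity 289 167 0.71 [ 0.572 -0.313  0.026]
scene blank_square_c 227 203 0.7 [ 0.528 -0.136  0.016]
scene blank_square_c 239 238 0.67 [ 0.62  -0.109  0.017]
scene blank_round_c 165 229 0.71 [0.462 0.05  0.018]
scene blank_round_c 177 329 0.3 [0.724 0.122 0.115]
scene blank_oblong_c 178 332 0.5 [0.711 0.178 0.03 ]
scene blank_oblong_c 189 238 0.46 [0.53  0.004 0.02 ]
scene cap_handle 126 312 0.75 [0.574 0.285 0.041]
scene cap 124 310 0.69 [0.566 0.287 0.041]
scene mat 186 223 0.93 [ 0.486 -0.005  0.004]
scene mat 267 259 0.39 [ 0.728 -0.166  0.105]
scene bottle_c 267 260 0.8 [ 0.73  -0.165  0.105]
scene cup_c 179 330 0.9 [0.706 0.177 0.021]
scene coaster_c 199 159 0.59 [ 0.38  -0.141  0.009]
scene tape_c 130 220 0.53 [0.372 0.122 0.03 ]
scene tape_c 182 225 0.29 [0.484 0.006 0.008]
scene stapler_c 244 324 0.61 [ 0.802 -0.004  0.046]
wrist blank_square_c 201 143 0.82 [ 0.469 -0.032  0.019]
wrist blank_square_c 272 185 0.47 [ 0.519 -0.138  0.017]
wrist blank_round_c 142 134 0.78 [0.462 0.047 0.019]
wrist blank_oblong_c 172 184 0.63 [0.529 0.006 0.019]
wrist cap_handle 171 378 0.46 [0.769 0.013 0.047]
wrist mat 165 161 0.6 [0.493 0.014 0.004]
wrist bottle_c 277 327 0.65 [ 0.711 -0.121  0.059]
wrist bottle_c 165 156 0.17 [0.486 0.014 0.003]
wrist cup_c 50 344 0.9 [0.735 0.167 0.005]
wrist tape_c 73 83 0.79 [0.391 0.146 0.033]
wrist stapler_c 169 376 0.55 [0.766 0.015 0.046]
1.45
```

View pics/scene0.png

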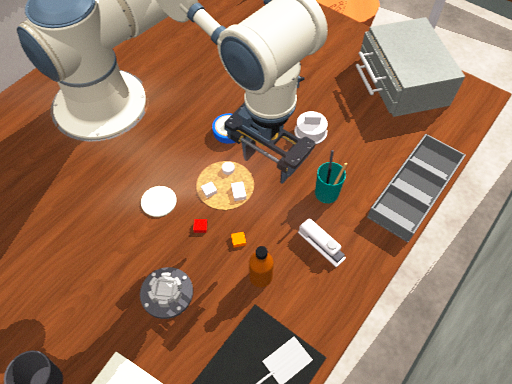

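View pics/wrist0.png

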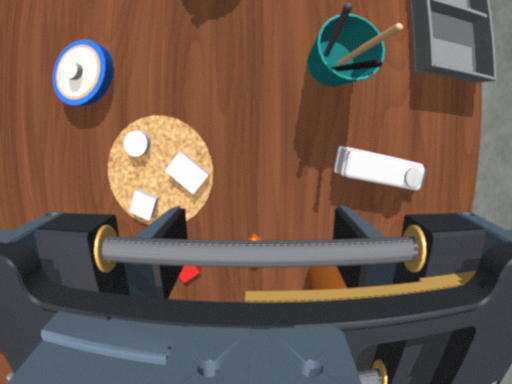

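View pics/side0.png

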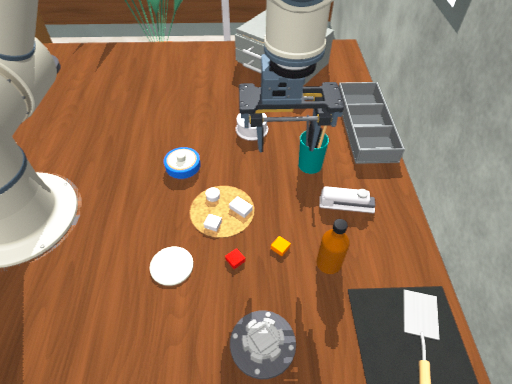

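The scene picture shows the die at about (168,292), the cap at (312,127), and the mat at (225,186) with three blanks. The square blank is lower left at about (209,190), and in the wrist view at (143,205). The red and orange cubes are look-alikes. Next I'll measure from the point clouds already saved.

```bash
cat > m.py <<'E'
import numpy as np,cv2
D={c:np.load(c+'0.npz') for c in('scene','side','wrist')}
def sel(W,c,rad,lo,hi):
    m=(np.hypot(W[...,0]-c[0],W[...,1]-c[1])<rad)&(W[...,2]>lo)&(W[...,2]<hi);return m
for c in D:
    W=D[c]['W']
    print(c,D[c]['K'][0,0],'cam at',np.round(-cv2.Rodrigues(D[c]['rvec'])[0].T@D[c]['tvec'].ravel(),3))
    m=sel(W,(0.469,-.032),.035,.0145,.03)
    P=W[m];print(' blank',m.sum(), np.median(P[:,2]) if len(P) else '')
    if len(P)>10: print('  ',cv2.minAreaRect((P[:,:2]*1000).astype(np.float32)))
    for nm,cc,lo,hi in [('die',(.575,-.313),.009,.016),('dietop',(.575,-.313),.033,.04),('capflange',(.575,.29),.036,.046),('caphandle',(.575,.29),.06,.085),('mat',(.487,.0),.0,.0065)]:
        m=sel(W,cc,.09,lo,hi);P=W[m]
        if len(P)>10: print('  ',nm,len(P),cv2.minEnclosingCircle((P[:,:2]*1000).astype(np.float32)),cv2.minAreaRect((P[:,:2]*1000).astype(np.float32)),np.median(P[:,2]))
def up(c,x0,x1,y0,y1,n,s=8):
    im=D[c]['pixels'][y0:y1,x0:x1][...,::-1];cv2.imwrite(f'pics/{n}.png',cv2.resize(im,None,fx=s,fy=s,interpolation=cv2.INTER_CUBIC))
up('scene',135,200,262,322,'die_scene');up('side',225,300,305,382,'die_side',7);up('scene',285,335,100,150,'cap_scene',8)
E
python3 m.py; cd pics; python3 -c "
import cv2,numpy as np
a=[cv2.resize(cv2.imread(n+'.png'),(260,260)) for n in('die_scene','die_side','cap_scene')]
cv2.imwrite('m1.png',np.hstack(a))"
```

```text
scene 476.7066537445169 cam at [ 0.969 -0.497  1.087]
 blank 131 0.019020243165369793
   ((465.9570617675781, -38.69171142578125), (32.451534271240234, 34.991031646728516), 66.45037078857422)
   die 1156 ((570.1506958007812, -315.2513122558594), 62.78761291503906) ((569.6808471679688, -315.81036376953125), (122.05516815185547, 123.28860473632812), 84.24507904052734) 0.012047194206160024
   dietop 434 ((568.4708251953125, -314.6900939941406), 38.94987487792969) ((568.3843994140625, -316.4624938964844), (76.73892211914062, 72.10322570800781), 6.637160301208496) 0.03568781290504751
   capflange 401 ((566.219970703125, 295.4726867675781), 45.0279426574707) ((566.9754028320312, 295.725341796875), (84.49903869628906, 88.16439056396484), 16.249351501464844) 0.0406583905948055
   caphandle 109 ((567.7491455078125, 293.90069580078125), 23.220659255981445) ((567.8289184570312, 294.01861572265625), (45.61405944824219, 18.002296447753906), 33.44129943847656) 0.07061607987839302
   mat 1822 ((487.17022705078125, -0.07767737656831741), 89.8788070678711) ((486.845458984375, -1.0002593994140625), (1
[... 730 characters left out ...]
125) ((566.6310424804688, 285.85577392578125), (65.84500122070312, 82.42328643798828), 87.9839859008789) 0.041100412514448126
   mat 2503 ((486.9749450683594, -0.02439740300178528), 89.97869110107422) ((487.09521484375, -0.4071044921875), (177.2104949951172, 177.82611083984375), 42.07378387451172) 0.0028903258667651206
wrist 297.3186396354542 cam at [0.625 0.067 0.384]
 blank 512 0.018613312427163867
   ((465.78826904296875, -38.50518035888672), (32.88436508178711, 33.15177917480469), 68.00420379638672)
   mat 7556 ((486.98223876953125, 0.027746228501200676), 89.95748138427734) ((486.57122802734375, 4.236297607421875), (179.09375, 170.50570678710938), 0.3192974627017975) 0.002588964426740027
```

View pics/m1.png

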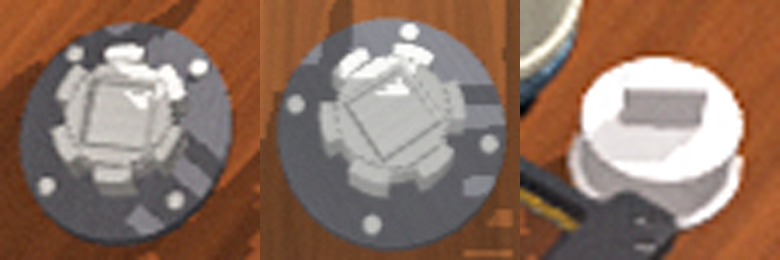

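```bash
python3 - <<'E'
from m import *
W=D['wrist']['W']
for cc in [(.53,.006),(.462,.047)]:
    P=W[sel(W,cc,.035,.0145,.03)];print(cv2.minAreaRect((P[:,:2]*1000).astype(np.float32)))
from h import *
s=telemetry.read_state();print(s['tool_rot'],s['opening'],s['contact_force'])
from scipy.spatial.transform import Rotation as R
q=np.array(s['tool_rot']);print(R.from_quat(q[[1,2,3,0]]).as_matrix().round(3))
# candidate IK
def Q(yaw): # jaw axis direction yaw(deg) 
    c,s_=np.cos(np.radians(yaw)),np.sin(np.radians(yaw))
    y=np.array([c,s_,0]);z=np.array([0,0,-1.]);x=np.cross(y,z)
    q=R.from_matrix(np.stack([x,y,z],1)).as_quat();return q[[3,0,1,2]]
for p,yaws in [((.466,-.0386,.15),(-23,157)),((.57,-.315,.15),(-23,157,67,-113)),((.567,.294,.2),(123.4,-56.6))]:
    for y in yaws:
        j=kin.inverse_kinematics(list(p),list(Q(y)));print(p,y,None if j is None else np.round(j,2))
E
cat >> h.py <<'E'
from scipy.spatial.transform import Rotation as R
def Q(yaw):
    c,s_=np.cos(np.radians(yaw)),np.sin(np.radians(yaw))
    y=np.array([c,s_,0]);z=np.array([0,0,-1.]);x=np.cross(y,z)
    q=R.from_matrix(np.stack([x,y,z],1)).as_quat();return [float(t) for t in q[[3,0,1,2]]]
def st(*k):
    s=telemetry.read_state();print('t',round(s['clock'],2),np.round(s['eef_pos'],4),'F',np.round(s['contact_force'],1),'M',np.round(s['ft_torque'],2),'op',round(s['opening'],3));return s
E
```

```text
scene 476.7066537445169 cam at [ 0.969 -0.497  1.087]
 blank 131 0.019020243165369793
   ((465.9570617675781, -38.69171142578125), (32.451534271240234, 34.991031646728516), 66.45037078857422)
   die 1156 ((570.1506958007812, -315.2513122558594), 62.78761291503906) ((569.6808471679688, -315.81036376953125), (122.05516815185547, 123.28860473632812), 84.24507904052734) 0.012047194206160024
   dietop 434 ((568.4708251953125, -314.6900939941406), 38.94987487792969) ((568.3843994140625, -316.4624938964844), (76.73892211914062, 72.10322570800781), 6.637160301208496) 0.03568781290504751
   capflange 401 ((566.219970703125, 295.4726867675781), 45.0279426574707) ((566.9754028320312, 295.725341796875), (84.49903869628906, 88.16439056396484), 16.249351501464844) 0.0406583905948055
   caphandle 109 ((567.7491455078125, 293.90069580078125), 23.220659255981445) ((567.8289184570312, 294.01861572265625), (45.61405944824219, 18.002296447753906), 33.44129943847656) 0.07061607987839302
   mat 1822 ((487.17022705078125, -0.07767737656831741), 89.8788070678711) ((486.845458984375, -1.0002593994140625), (1
[... 1612 characters left out ...]
), 87.54327392578125)
[-6.80487752e-06  7.07123701e-01  7.07089861e-01  5.83134208e-06] 0.9992175027495189 [-0.01993854  0.53820433 -0.0755656 ]
[[ 0.  1. -0.]
 [ 1. -0.  0.]
 [ 0. -0. -1.]]
(0.466, -0.0386, 0.15) -23 [-0.21  0.38  1.82 -0.    0.94  0.19]
(0.466, -0.0386, 0.15) 157 [-0.21  0.38  1.82 -0.    0.94 -2.95]
(0.57, -0.315, 0.15) -23 [-0.6   0.61  1.36 -0.    1.17 -0.2 ]
(0.57, -0.315, 0.15) 157 [-0.6   0.61  1.36 -0.    1.17  2.95]
(0.57, -0.315, 0.15) 67 [-0.6   0.61  1.36 -0.    1.17 -1.77]
(0.57, -0.315, 0.15) -113 [-0.6   0.61  1.36 -0.    1.17  1.38]
(0.567, 0.294, 0.2) 123.4 [ 0.38  0.54  1.34 -0.    1.26 -1.77]
(0.567, 0.294, 0.2) -56.6 [ 0.38  0.54  1.34 -0.    1.26  1.37]
```

Run:
```python
from h import *
print(r.tips_ahead)
x,y,a=.4661,-.0387,-22.7
grip(.66,20); st()
r.movep([x,y,.09],Q(a)); st()
r.move_l([x,y,.0255],velocity=.12); st()
grip(0.0,25); st()
r.move_l([x,y,.13],velocity=.2); st()
# look at die: tool x dir (camera offset)
a=-22.7; tx=np.array([-np.sin(np.radians(a)),np.cos(np.radians(a))]); print(tx)
c=np.array([.570,-.3152])-0.10*tx
r.movep([c[0],c[1],.17],Q(a)); st()
p=cams.read_camera('wrist');save(p,'w1');np.savez('wrist1.npz',W=cloud(p,True),**{k:p[k] for k in('pixels','range_z','K','rvec','tvec')})
```

```text
0.014
t 2.1 [ 0.625  -0.      0.2279] F [ 0.1 -0.4  0.5] M [-0.02  0.01 -0.05] op 0.661
t 2.97 [ 0.468  -0.039   0.0907] F [ 0.9 -0.1 -0.9] M [-0.03  0.01  0.  ] op 0.66
t 3.66 [ 0.4668 -0.0387  0.0259] F [-1.1 -0.3  0.6] M [-0.04  0.04 -0.01] op 0.662
t 4.21 [ 0.4663 -0.0387  0.0258] F [-0.7 -0.7  7.3] M [0.04 0.14 0.03] op 0.348
t 4.88 [ 0.4657 -0.0386  0.1294] F [ 0.5  0.3 -1.2] M [ 0.01 -0.01  0.02] op 0.345
[0.38590604 0.92253809]
t 6.29 [ 0.5316 -0.406   0.1696] F [0.1 0.8 0.7] M [ 0.01  0.03 -0.03] op 0.35
```

View pics/w1.png

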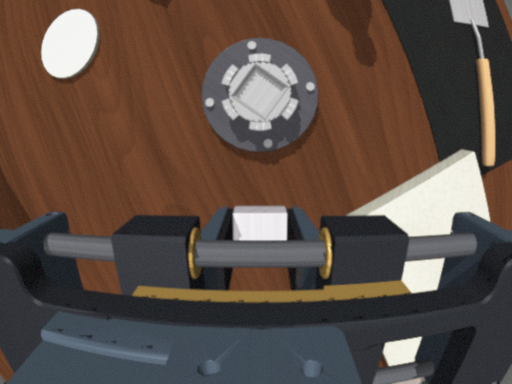

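The blank is held between the jaws at (261,225). The die is at (260,95), with its cavity at about (260,92).

Run:
```python
import numpy as np,cv2
D=np.load('wrist1.npz');W=D['W'];P=W.reshape(-1,3)
f=lambda m:(P[m][:,:2]*1000).astype(np.float32)
c=np.array([.570,-.3152])
rr=np.hypot(P[:,0]-c[0],P[:,1]-c[1])
print('cam',np.round(-cv2.Rodrigues(D['rvec'])[0].T@D['tvec'].ravel(),4))
print('plate',cv2.minEnclosingCircle(f((rr<.08)&(P[:,2]>.008)&(P[:,2]<.016))))
top=(rr<.05)&(P[:,2]>.033)&(P[:,2]<.039);print('boss',cv2.minEnclosingCircle(f(top)),np.median(P[top][:,2]))
fl=(rr<.027)&(P[:,2]<.031);print('floor',fl.sum(),cv2.minAreaRect(f(fl)),np.median(P[fl][:,2]))
bl=(rr<.027)&(P[:,2]<.0345);print('mouth',bl.sum(),cv2.minAreaRect(f(bl)))
H=W[...,2]
# blank
T=np.array([.5316,-.406]);m=(np.hypot(P[:,0]-T[0],P[:,1]-T[1])<.03)
for lo in np.arange(.14,.19,.005): print(round(lo,3),((P[m][:,2]>lo)&(P[m][:,2]<lo+.005)).sum(),end=';')
# rectified topview height map 0.25 mm
im=D['pixels'];g=np.mgrid[-70:70.5:.25,-70:70.5:.25]
K=D['K'];R=cv2.Rodrigues(D['rvec'])[0];t=D['tvec'].ravel()
# rows: -y ; cols x (mm)
ys,xs=-g[0],g[1]
X=np.stack([c[0]+xs/1000,c[1]+ys/1000,np.full_like(xs,.036)],-1)@R.T+t
th=np.arctan2(np.hypot(X[...,0],X[...,1]),X[...,2]);ph=np.arctan2(X[...,1],X[...,0])
u=K[0,0]*th*np.cos(ph)+K[0,2];v=K[1,1]*th*np.sin(ph)+K[1,2]
o=cv2.remap(im,u.astype(np.float32),v.astype(np.float32),cv2.INTER_CUBIC)[...,::-1].copy()
for rad in(38,): cv2.circle(o,(280,280),rad*4,(0,0,255),1)
cv2.line(o,(270,280),(290,280),(0,0,255));cv2.line(o,(280,270),(280,290),(0,0,255))
cv2.imwrite('pics/top1.png',o[80:480,80:480].repeat(1,0))
```

```text
cam [ 0.5576 -0.3446  0.3262]
plate ((569.2542724609375, -315.3830871582031), 62.21017837524414)
boss ((569.1852416992188, -315.1088562011719), 38.55286407470703) 0.035640473816763184
floor 1219 ((569.4057006835938, -315.1514587402344), (35.270938873291016, 35.599483489990234), 30.898908615112305) 0.0288057213196762
mouth 1449 ((569.5424194335938, -316.5960693359375), (50.46041488647461, 49.82880401611328), 49.53472137451172)
0.14 0;0.145 48;0.15 113;0.155 189;0.16 1638;0.165 128;0.17 135;0.175 129;0.18 149;0.185 189;
```

View pics/top1.png

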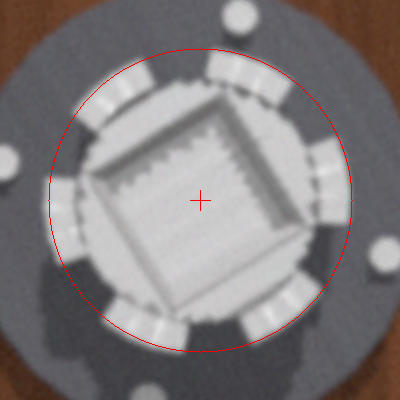

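Run:
```python
import numpy as np,cv2
D=np.load('wrist1.npz');W=D['W'];P=W.reshape(-1,3)
T=np.array([.5316,-.406]);m=(np.hypot(P[:,0]-T[0],P[:,1]-T[1])<.03)&(P[:,2]>.158)&(P[:,2]<.167)
a=np.radians(-22.7);y=np.array([np.cos(a),np.sin(a)]);x=np.array([-y[1],y[0]])
d=(P[m][:,:2]-T);L=np.stack([d@x,d@y],1)*1000
print(np.percentile(L,[0,1,2,50,98,99,100],axis=0).round(1),np.median(P[m][:,2]))
```

```text
[[ -1.  -23.9]
 [ -0.6 -21.2]
 [ -0.5 -19.1]
 [  9.    0.4]
 [ 18.2  19.3]
 [ 18.3  21.1]
 [ 18.7  23.8]] 0.16246214371588946
```

Run:
```python
import numpy as np,cv2
D=np.load('wrist1.npz');W=D['W'];P=W.reshape(-1,3)
T=np.array([.5316,-.406]);m=(np.hypot(P[:,0]-T[0],P[:,1]-T[1])<.03)&(P[:,2]>.14)&(P[:,2]<.19)
a=np.radians(-22.7);y=np.array([np.cos(a),np.sin(a)]);x=np.array([-y[1],y[0]])
d=(P[m][:,:2]-T);L=np.stack([d@x,d@y,P[m][:,2]],1)*1000
for lo in range(-24,24,4):
    q=L[(L[:,1]>=lo)&(L[:,1]<lo+4)&(L[:,2]>160)&(L[:,2]<165)]
    s=q[q[:,2]>161.5]
    print(lo,len(q),q[:,0].max().round(1),np.median(q[:,2]).round(1), (s[:,0].max().round(1) if len(s) else None))
im=D['pixels'][190:250,190:330,::-1];cv2.imwrite('pics/hold.png',cv2.resize(im,None,fx=5,fy=5,interpolation=cv2.INTER_CUBIC))
```

```text
-24 19 18.5 162.6 18.4
-20 26 18.4 162.9 18.3
-16 193 16.7 162.5 16.1
-12 188 16.2 162.5 16.2
-8 196 16.2 162.5 16.1
-4 197 16.2 162.5 16.1
0 198 16.1 162.5 16.0
4 186 16.3 162.4 16.3
8 185 16.1 162.4 16.1
12 191 16.1 162.5 16.1
16 44 18.4 162.6 18.4
20 15 18.7 162.2 18.7
```

View pics/hold.png

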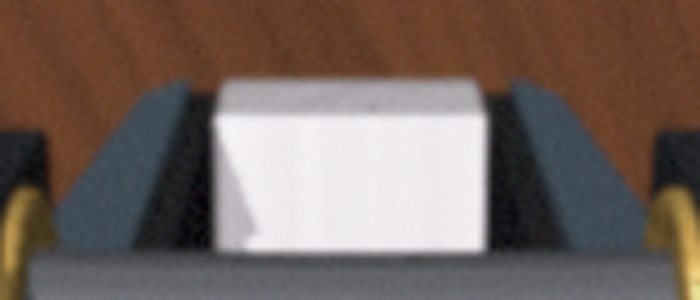

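The blank sits centred and square in the jaws to within about 0.2 mm. I'll place it now.

Run:
```python
from h import *
x,y,a=.5694,-.3153,-58.8
r.movep([x,y,.09],Q(a)); st()
r.move_l([x,y,.066],velocity=.1); r.sleep(.2); st()
for z in (.060,.057,.0545,.0525):
    r.move_l([x,y,z],velocity=.03); s=st()
    if s['contact_force'][2]>12: print('contact');break
```

```text
t 7.13 [ 0.5697 -0.3153  0.0905] F [ 0.4  0.4 -0.4] M [-0.01  0.11 -0.06] op 0.348
t 7.72 [ 0.5697 -0.3156  0.0667] F [ 1.3 -0.1  0.1] M [ 0.01  0.03 -0.01] op 0.347
t 8.07 [ 0.5693 -0.3152  0.0598] F [ 0.1 -0.1 -0.6] M [ 0.03  0.06 -0.04] op 0.348
t 8.32 [ 0.5693 -0.3152  0.0568] F [ 0.4 -0.4 -0.8] M [-0.05  0.09 -0.02] op 0.348
t 8.57 [ 0.5693 -0.3152  0.0543] F [ 0.8 -0.6 -0.7] M [-0.01  0.08 -0.  ] op 0.349
t 8.82 [ 0.5694 -0.3153  0.0524] F [-0.1  0.4  0.1] M [ 0.01  0.03 -0.04] op 0.348
```

Run:
```python
from h import *
x,y,a=.5694,-.3153,-58.8
r.move_l([x,y,.0518],velocity=.03); st()
grip(.5); st()
r.move_l([x,y,.12],velocity=.2)
tx=np.array([-np.sin(np.radians(a)),np.cos(np.radians(a))])
c=np.array([x,y])-0.09*tx
r.movep([c[0],c[1],.17],Q(a)); st()
p=cams.read_camera('wrist');save(p,'w2');W=cloud(p,True);np.savez('wrist2.npz',W=W,**{k:p[k] for k in('pixels','range_z','K','rvec','tvec')})
P=W.reshape(-1,3)
m=(np.hypot(P[:,0]-x,P[:,1]-y)<.03)&(P[:,2]>.041)&(P[:,2]<.07)
print(m.sum(),np.percentile(P[m][:,2],[2,50,98]),cv2.minAreaRect((P[m][:,:2]*1000).astype(np.float32)))
A=np.c_[P[m][:,:2],np.ones(m.sum())];print(np.linalg.lstsq(A,P[m][:,2],rcond=None)[0])
```

```text
t 9.07 [ 0.5694 -0.3153  0.0518] F [-0.3 -0.1 -1. ] M [ 0.02  0.11 -0.02] op 0.345
t 9.51 [ 0.5694 -0.3153  0.0518] F [0.2 0.3 0.1] M [0.   0.12 0.04] op 0.5
t 10.49 [ 0.4916 -0.3622  0.1696] F [ 0.3 -0.5 -0.3] M [ 0.05  0.07 -0.03] op 0.499
1122 [0.0433037  0.04477248 0.04616907] ((569.2291870117188, -315.44964599609375), (30.840496063232422, 31.939783096313477), 31.344139099121094)
[-0.00451638 -0.00071211  0.04709612]
```

View pics/w2.png

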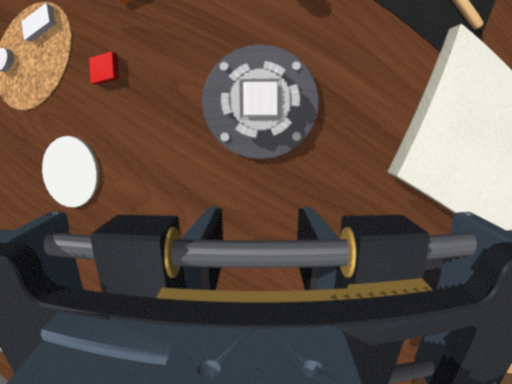

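The blank lies flat in the cavity: top at 44.8 mm, where 45 mm is expected, and level. Next I'll look at the cap.

Run:
```python
from h import *
x,y,a=.567,.2945,-56.6
tx=np.array([-np.sin(np.radians(a)),np.cos(np.radians(a))])
c=np.array([x,y])-0.09*tx
r.movep([.50,0,.25],Q(a)); 
r.movep([c[0],c[1],.19],Q(a)); st()
p=cams.read_camera('wrist');save(p,'w3');W=cloud(p,True);np.savez('wrist3.npz',W=W,**{k:p[k] for k in('pixels','range_z','K','rvec','tvec')})
P=W.reshape(-1,3);rr=np.hypot(P[:,0]-x,P[:,1]-y)
def f(m):return (P[m][:,:2]*1000).astype(np.float32)
m=(rr<.04)&(P[:,2]>.068)&(P[:,2]<.08);print('handle',m.sum(),np.median(P[m][:,2]),cv2.minAreaRect(f(m)))
m=(rr<.06)&(P[:,2]>.038)&(P[:,2]<.045);print('top',m.sum(),np.median(P[m][:,2]),cv2.minEnclosingCircle(f(m)))
```

```text
t 12.92 [0.4924 0.2439 0.1902] F [-0.1 -0.3  1.2] M [-0.01  0.05 -0.01] op 0.503
handle 726 0.07264181787727388 ((566.2196044921875, 296.3854675292969), (45.79962158203125, 14.06633186340332), 35.271507263183594)
top 4594 0.04079505213660892 ((566.2193603515625, 296.4968566894531), 43.11343765258789)
```

View pics/w3.png

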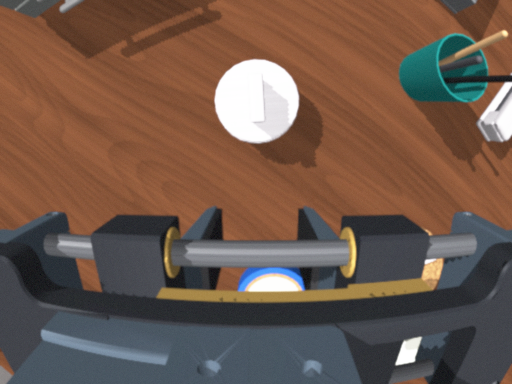

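The cap is at about (257,100) with its handle vertical in the picture. I'll grasp it and carry it above the die.

Run:
```python
from h import *
x,y,a=.5662,.2964,-54.7
r.movep([x,y,.12],Q(a)); st()
r.move_l([x,y,.060],velocity=.12); st()
grip(0.0,30); st()
r.move_l([x,y,.17],velocity=.15); st()
r.movep([.50,.0,.22],Q(a)); st()
x,y=.5694,-.3153
r.movep([x,y,.15],Q(a)); r.sleep(.3); st()
for c in('side','scene','wrist'):
    p=cams.read_camera(c);save(p,c+'4');np.savez(f'{c}4.npz',W=cloud(p,c=='wrist'),**{k:p[k] for k in('pixels','range_z','K','rvec','tvec')})
```

```text
t 13.5 [0.5665 0.2954 0.1196] F [ 0.1  0.3 -0.2] M [0.01 0.03 0.  ] op 0.503
t 14.15 [0.5666 0.2964 0.0609] F [-0.1  0.5 -0.2] M [-0.01  0.04  0.04] op 0.502
t 14.73 [0.5663 0.2965 0.0602] F [-1.3 -1.1  3.9] M [-0.06  0.2  -0.06] op 0.155
t 15.62 [0.5657 0.2961 0.1691] F [-0.5  0.  -2.8] M [-0.    0.04 -0.02] op 0.149
t 16.79 [0.5005 0.0007 0.2198] F [ 0.1  0.5 -1.4] M [0.06 0.03 0.05] op 0.153
t 18.34 [ 0.5696 -0.3146  0.1503] F [ 0.2  0.  -1.8] M [0.02 0.1  0.08] op 0.152
```

View pics/side4.png

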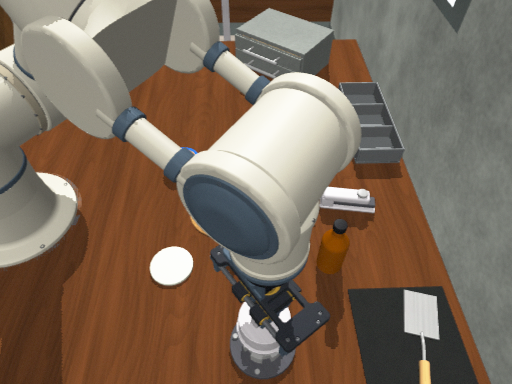

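View pics/wrist4.png

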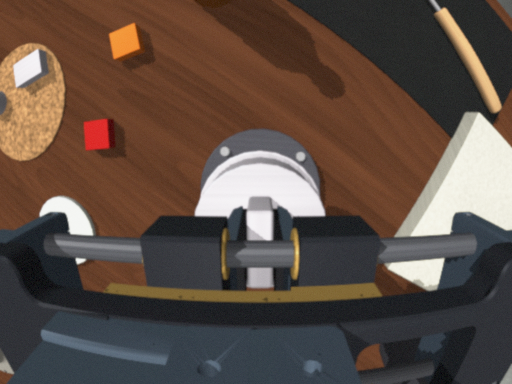

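The cap is held over the die. I'll check its offset in the hand.

Run:
```python
import numpy as np,cv2
from scipy.optimize import least_squares
T=np.array([.5696,-.3146])
for c in('wrist','scene','side'):
    D=np.load(c+'4.npz');P=D['W'].reshape(-1,3)
    rr=np.hypot(P[:,0]-T[0],P[:,1]-T[1])
    m=(rr<.055)&(abs(P[:,2]-.131)<.005)
    if m.sum()<30: print(c,m.sum());continue
    Q=P[m][:,:2]-T;print(c,m.sum(),np.median(P[m][:,2]))
    th=np.degrees(np.arctan2(Q[:,1],Q[:,0]));E=[]
    for b in range(-180,180,6):
        q=Q[(th>=b)&(th<b+6)]
        if len(q): 
            k=q[np.argmax(np.hypot(*q.T))]
            if np.hypot(*k)>.038:E.append(k)
    E=np.array(E)
    if len(E)>4:
        s=least_squares(lambda p:np.hypot(E[:,0]-p[0],E[:,1]-p[1])-.043,[0,0],loss='soft_l1',f_scale=.0005);print(len(E),s.x*1000,np.abs(s.fun).mean()*1000)
```

```text
wrist 4507 0.13067455528251018
32 [-0.24308495 -0.41329432] 0.3586950263387929
scene 355 0.13069329726634146
27 [-0.71275209 -0.63242309] 0.6355441990681999
side 862 0.13124360902488802
34 [1.59657236 0.17167001] 0.5414763070230992
```

Run:
```python
from h import *
x,y=.5694,-.3152
r.move_l([x,y,.105],velocity=.1); r.sleep(.2); st()
z=.105
while z>.083:
    z-=.0025 if z>.0905 else .001
    r.move_l([x,y,z],velocity=.03); s=st()
    if s['contact_force'][2]>4: print('contact');break
```

```text
t 19.29 [ 0.5697 -0.3154  0.1057] F [-0.3 -0.3 -1.7] M [ 0.03  0.11 -0.02] op 0.151
t 19.54 [ 0.5694 -0.3151  0.1025] F [-0.4  1.3 -1.3] M [ 0.01  0.1  -0.04] op 0.153
t 19.79 [ 0.5693 -0.3151  0.0998] F [-0.3 -0.1 -2.1] M [0.03 0.05 0.04] op 0.155
t 20.04 [ 0.5693 -0.3151  0.0972] F [-0.1 -0.2 -2.5] M [-0.05  0.07  0.02] op 0.152
t 20.29 [ 0.5693 -0.3151  0.0948] F [-0.1  0.9 -1.6] M [-0.01  0.12  0.1 ] op 0.155
t 20.54 [ 0.5693 -0.3151  0.0923] F [ 0.2  0.7 -1.6] M [-0.01  0.03 -0.02] op 0.149
t 20.79 [ 0.5693 -0.3152  0.0898] F [-0.1  0.4 -1.6] M [0.02 0.05 0.03] op 0.151
t 21.04 [ 0.5694 -0.3152  0.089 ] F [ 0.5 -0.5 -1.4] M [-0.    0.02 -0.06] op 0.149
t 21.29 [ 0.5694 -0.3152  0.0879] F [ 0.5  0.8 -1.1] M [0.03 0.06 0.04] op 0.149
t 21.54 [ 0.5694 -0.3152  0.0869] F [-0.2  0.2 -2.8] M [0.03 0.03 0.07] op 0.152
t 21.79 [ 0.5693 -0.3152  0.0859] F [-0.8 -0.5 -1.9] M [ 0.03  0.04 -0.  ] op 0.15
t 22.04 [ 0.5693 -0.3152  0.0849] F [ 0.4  0.6 -1.6] M [ 0.03  0.12 -0.06] op 0.149
t 22.29 [ 0.5693 -0.3152  0.0839] F [ 0.1  0.2 -2.4] M [ 0.03  0.07 -0.01] op 0.15
t 22.54 [ 0.5694 -0.3152  0.0829] F [-0.  -0.9 -1.4] M [-0.01  0.09  0.02] op 0.153
```

No contact at a rim height of 22 mm, below the 26 mm riding height, so the lugs may already have met the slots by chance. I'll keep lowering carefully.

Run:
```python
from h import *
x,y=.5694,-.3152
z=.083
while z>.0705:
    z-=.0015
    r.move_l([x,y,z],velocity=.03); s=st()
    if s['contact_force'][2]>4: print('contact');break
p=cams.read_camera('wrist');save(p,'w5')
p=cams.read_camera('side');save(p,'s5')
```

```text
t 22.79 [ 0.5693 -0.3151  0.0814] F [-0.1 -0.1 -1.5] M [0.   0.08 0.03] op 0.155
t 23.04 [ 0.5694 -0.3152  0.0799] F [ 0.2  0.2 -1. ] M [ 0.01  0.1  -0.06] op 0.155
t 23.29 [ 0.5694 -0.3152  0.0784] F [-0.2 -0.6 -2.1] M [-0.01  0.12  0.03] op 0.154
t 23.54 [ 0.5693 -0.3152  0.0769] F [-0.5 -0.6 -1.8] M [0.01 0.1  0.02] op 0.149
t 23.79 [ 0.5694 -0.3152  0.0754] F [-0.1  0.  -1.4] M [ 0.03  0.09 -0.01] op 0.153
t 24.04 [ 0.5693 -0.3152  0.0739] F [-0.1  0.3 -2.3] M [-0.04  0.06  0.02] op 0.153
t 24.29 [ 0.5694 -0.3152  0.0724] F [-0.1 -0.3 -2.3] M [ 0.02  0.08 -0.03] op 0.151
t 24.54 [ 0.5695 -0.3152  0.0721] F [-4.1  2.8 14.1] M [0.59 0.91 0.14] op 0.156
contact
```

View pics/s5.png

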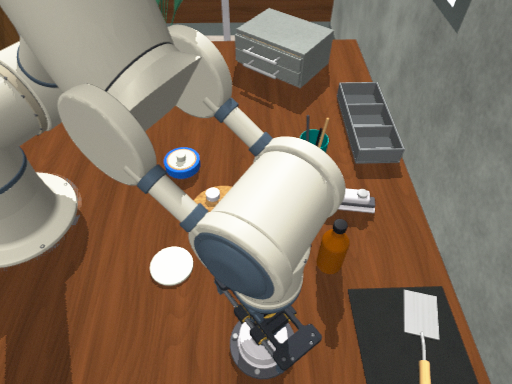

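Contact came at TCP 72.1 mm, which puts the rim at about 12 mm on the base plate. The lugs entered the slots without turning. I'll release and verify.

Run:
```python
from h import *
x,y,a=.5694,-.3152,-54.7
r.move_l([x,y,.0724],velocity=.03)
grip(.35); st()
r.move_l([x,y,.15],velocity=.15)
tx=np.array([-np.sin(np.radians(a)),np.cos(np.radians(a))])
c=np.array([x,y])-0.09*tx
r.movep([c[0],c[1],.19],Q(a)); st()
p=cams.read_camera('wrist');save(p,'w6');W=cloud(p,True)
P=W.reshape(-1,3);rr=np.hypot(P[:,0]-x,P[:,1]-y)
def f(m):return (P[m][:,:2]*1000).astype(np.float32)
m=(rr<.04)&(P[:,2]>.075);print('handle',m.sum(),np.median(P[m][:,2]),cv2.minAreaRect(f(m)))
m=(rr<.05)&(P[:,2]>.045)&(P[:,2]<.07);print('top',m.sum(),np.median(P[m][:,2]),cv2.minEnclosingCircle(f(m)))
A=np.c_[P[m][:,:2]-[x,y],np.ones(m.sum())];print(np.linalg.lstsq(A,P[m][:,2],rcond=None)[0])
r.movep([.5,0.05,.30],Q(a));
for c in('scene','side'):
    p=cams.read_camera(c);save(p,c+'6');W=cloud(p);P=W.reshape(-1,3);rr=np.hypot(P[:,0]-x,P[:,1]-y)
    m=(rr<.05)&(P[:,2]>.045)&(P[:,2]<.07);print(c,'top',m.sum(),np.median(P[m][:,2]))
st()
```

```text
t 25.38 [ 0.5694 -0.3152  0.0724] F [ 1.3 -0.5 -0.5] M [-0.06  0.05  0.02] op 0.346
t 26.52 [ 0.4951 -0.3675  0.1894] F [ 0.8  0.6 -0.2] M [ 0.02  0.1  -0.03] op 0.353
handle 830 0.08458552282035689 ((569.346923828125, -315.3209228515625), (44.701087951660156, 14.021547317504883), 35.243228912353516)
top 4963 0.052760129867106556 ((569.6444702148438, -315.0237121582031), 43.41945266723633)
[ 1.19179337e-04 -4.57742378e-06  5.27570348e-02]
scene top 918 0.05300782140473704
side top 1574 0.05330843510028063
t 28.26 [0.5002 0.0492 0.2997] F [ 0.3 -1.  -0.1] M [-0.03  0.06 -0.  ] op 0.352
```

View pics/side6.png

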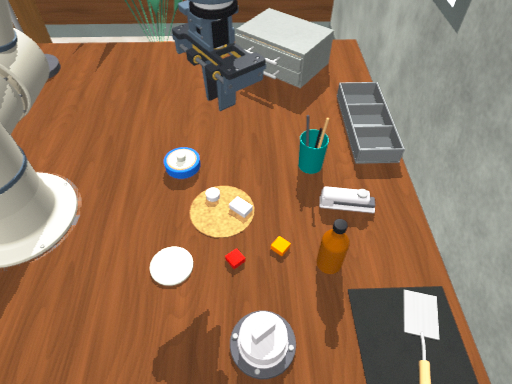

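View pics/w6.png

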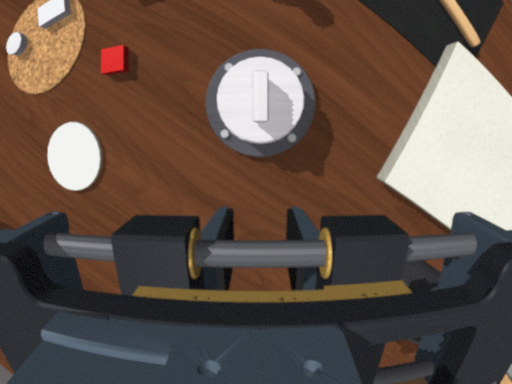

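The cap sits level on the die at (263,342) in the side picture, with its top at 53 mm (12 + 41). The other blanks and the bystanders look untouched, and the arm is clear.

```bash
python3 -c "
from h import *
print(finish_job())"
```

```text
the job is handed in; nothing more can be done
None
```

The square blank lies flat in the die's cavity and the cap is fully home on the base plate. I handed the job in at about 28 s on the robot's clock.

- **Blank:** I held it by its upper 7 mm and lowered it into the cavity. After release its top measured 44.8 mm above the table and level, against 45 mm expected.
- **Cap:** I gripped it by the handle and lowered it over the boss. It met the plate with about 14 N and I let go.
- **No turn made:** the lugs happened to be in line with the slots and went straight down without contact, so I did not turn the cap.
- **Final checks:** the three cameras put the cap's top at 52.8, 53.0 and 53.3 mm, against 53 mm when home, and the wrist camera showed it level and centred. In the last pictures the other two blanks and the bystanders look unmoved, and the robot touches nothing.
- **Disagreement:** while the cap was in the hand, the side camera placed its centre about 1 to 2 mm away from where the wrist and scene cameras did. I went by the wrist and scene cameras, and the fit went in without side force.

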